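Stamp the back of a plywood print panel on the bench stamp press

ROBOT

A 6-joint arm with a two-finger parallel gripper is mounted at the origin on the work surface. World frame = base frame: x ahead of the robot, y to its left, z up, the work surface at z = 0. Lengths are in m, angles in rad, forces in N, time in s.
With the tool pointing down it reaches from about 0.35 to 0.725 m from the base axis. Payload 6 kg.
Tool frame: the origin (TCP) lies at the very end of the fingers, on their centre line; the grasp point (between the pads) lies 19 mm behind it (env.grasp_offset is the distance from the TCP to the grasp point, in m); y points along the fingers, z is the direction in which the jaws open and shut, and the axes are right-handed (so a half turn about y gives the same grasp; the last joint's range is limited). The gripper opens to 85 mm and grips with 20 to 120 N. Pads are 22 mm wide; open, the fingers measure 114 mm over their backs; the gripper's body (76 mm by 85 mm) begins 54 mm behind the grasp point. The pads swing forward as they close: fully open they stand 13 mm farther back than shut.
Start: joints at [1.511, 0.04, 0.085, 0, -1.615, -0.334], TCP at [0.23, 0.554, 0.231] pointing down, gripper open.
Joint ranges: [-2.56, 2.56], [-1.29, 2.01], [-1.08, 1.49], [-3.29, 1.98], [-2.81, -0.18], [-2.99, 2.99]. Speed limits (rad/s): [2.57, 2.57, 3.01, 3.14, 3.14, 3.14].

INTERFACE

Orientations are given as a unit quaternion [x, y, z, w].
In Python, from bench import monitor, capture, camera_info, env gives the robot as it stands.
- The arm moves only by the shell command python3 -m crank 'ROWS' [FORCE]. ROWS is JSON, a list that holds one entry, the list of rows, each a list of 7 numbers: the opening, from 0 (shut) to 1 (fully open), then the shift along the tool's x, y, z in m, then the turn, a rotation vector about the tool's x, y, z in degrees. In form: [[[hand, tx, ty, tz, rx, ry, rz], ...]]. A call has exactly 5 rows; each row is the pose to reach, as a shift and turn from the pose commanded when the call began, along the tool's axes at that moment; what a row does not reach only later rows make up. A row lasts 1/10 s, in which the tool goes at most 50 mm and 8.59 degrees, less where a joint would pass 70% of its speed; a pose out of reach is approached as far as the arm can. A call with a gripper value outside its range is refused whole. The fingers move at their own pace and stop on an object; FORCE is the grip in N (left out, the last holds). Time passes only in rows, so rows that repeat a pose let the fingers close, or fill a call up. It gives the time, the measured TCP pose, the force and the opening at its end, in the units of the state.
- monitor.get_state(): the state, without advancing time (a new reading comes with each control period).
- capture(name): name is "scene" or "top"; returns the picture (384x512x3 uint8, red, green, blue); there is no depth.
- camera_info(name): a dict with "vertical_fov" (degrees; the focal length in pixels is half the picture's height over the tangent of half this angle, whatever the lens; pixels are square), "cx", "cy" (the principal point, pixels), "dist" ([k1, k2, p1, p2, k3] as OpenCV has them; the pictures are not rectified), "rvec" (rotation vector, rad) and "tvec" (3), from world to camera coordinates, as OpenCV has them. Camera axes: x right, y down, z forward; pixel columns grow to the right and rows downward; lengths in m; the calibration is good to about 2 mm. A picture is of the moment at which its call begins. camera_info takes no time and is no camera call.
- env.job_done(): hands the job in, once; it reports no verdict.
The state is a dict: "t": time; "joints": joint angles; "qvel": joint speeds; "joint_torque": joint torques, N m; "eef_pos": TCP position; "ee_rot": TCP orientation; "force": force on the tool from outside, world axes, zero at the start; "wrist_torque": the same for the moment, N m; "width": finger opening in m.
Only numpy, scipy, OpenCV 4.12 (cv2) and the standard library are available. Lean on these libraries where they do the work, as an engineer would, in place of code of your own. Each camera call takes 0.05 s, during which the arm holds its last target. There are 200 camera calls.

TASK

Put the studio's stamp on the back of the plywood panel that lies on the bed of the bench stamp press: slide the panel flat along the bed until it sits square and snug against both the back gauge and the side gauge, without shoving the gauges out of their settings, and only then press the knob down until the stamp is stopped by the panel. Keep the stamp pressed firmly, but without leaning hard on it, for a good second, then let the knob come fully up and leave the panel against its gauges. Leave the jar, the squeegee and the roll of tape where they are.

Things in the scene. Friction and masses are not known exactly. Their poses are not given: they have to be found in the camera images.
- press: Green bench stamp press, bolted down. Origin on the table; at yaw 0 its +x points away from the robot, +y to the left. Its grey bed, 20 mm above the table, runs from 180 mm before the origin (robot's side) to 150 mm behind it and 170 mm to each side. A column 55 x 70 mm, front face 90 mm behind the origin, carries the head. The front, the sides and the space above the knob are open.
- ram: Black palm knob, 58 mm across, on a stem with a cushioned red rubber stamp (50 x 34 mm) below the head; all one piece. Origin: centre of the knob's flat top (50 mm across), 210 to 234 mm above the table when up. It goes straight down against a return spring (about 3.5 N at first, 0.13 N more per mm) until the stamp stops on the panel, somewhere between 8 and 40 mm down. It springs up by itself.
- panel: Loose plywood panel, 150 (x) x 180 (y) x 12 mm, 0.14 to 0.28 kg, back up, on the bed in front and to the right of its place, at up to 0.25 rad to the press. Origin: centre of its underside; +x towards the back gauge, +y towards the side gauge. It slides freely under the raised stamp. A good stamping is 5 to 20 N of stamp on panel (beyond the spring) for a second; over 30 N spoils it.
- panel_left (a point): The panel's upper corner at its back edge, left end (75 mm along the panel's x, 90 mm along its y from its centre).
- panel_right (a point): The panel's upper corner at its back edge, right end (75 mm along the panel's x, -90 mm along its y).
- back_gauge_face (a point): Back gauge: aluminium bar 170 mm long (along the press's y), 16 mm wide, 14 mm tall, on the bed under the head. The point is the middle of the upper edge of its front face, against which the panel's back edge goes; axes as the press's. It is set 51 to 71 mm behind the press's origin and only clamped: a push over about 30 N moves it.
- side_gauge_face (a point): Side gauge: aluminium bar 90 mm long (along the press's x), 16 mm wide, 14 mm tall, on the left of the bed. The point is the middle of the upper edge of its right-hand face, against which the panel's left edge goes; axes as the press's. It is set 45 to 80 mm left of the press's origin and only clamped: a push over about 30 N moves it.
- jar: Ink jar, 76 mm across, 85 mm tall, standing on the table to the left of the press. Origin: centre of its underside.
- squeegee: Wooden screen-printing squeegee with a green blade, lying flat on the table to the right of the press: 200 mm long (x), about 96 mm wide, 24 mm thick. Origin: under the middle of its wooden handle.
- tape: Yellow roll of tape, 110 mm across, 40 mm tall, lying on the table to the left of the press. Origin: centre of its underside.
- head_front (a point): Front end of the press's green head, lower edge, 4 mm behind the press's origin at y = 0 and 84 to 108 mm above the table: the head is clamped at a different height each time. From here it runs back to the column, 52 mm wide at the ram and 90 mm at the column, 46 mm tall. The ram passes through it 30 mm behind the press's origin.
There are look-alikes about, which are no part of the job. There is more than one size of the panel; the job needs the larger.

How it is judged:
On the way, in this order (a step that is already met when the one before it is completed fails the run):
1. the panel sits square against both gauges (gaps under 2.5 mm) (x of each of panel_left, panel_right in the frame of back_gauge_face above -0.0025 m and y of panel_left in the frame of side_gauge_face above -0.0025 m and angle between panel's own z axis and vertical below 0.03 rad), for 0.2 s.
2. the stamp presses on the seated panel with more than 4 N for 0.8 s (all of step 1 and contact force between ram and panel above 4 N), for 0.8 s.
At the end, for the whole second after the job is handed in: The panel lies flat and at rest on the bed, both ends of its back edge within 2.5 mm of the back gauge and its left back corner within 2.5 mm of the side gauge; the knob is back up (within 2 mm of where it began) (all of step 1 and distance of ram from where it was at the start of the episode below 0.002 m and linear speed of panel below 0.01 m/s); the robot touches nothing.
It fails at once if the stamp touches the panel (over 2 N) while the panel is not against both gauges (contact force between ram and panel above 2 N and not (x of each of panel_left, panel_right in the frame of back_gauge_face above -0.0025 m and y of panel_left in the frame of side_gauge_face above -0.0025 m and angle between panel's own z axis and vertical below 0.03 rad)).
It fails at once if the stamp is pressed on the panel with more than 30 N (contact force between ram and panel above 30 N).
It fails at once if a gauge is shifted by more than 3 mm (distance of any of back_gauge_face, side_gauge_face from where it was at the start of the episode above 0.003 m).
It fails at once if the jar, the squeegee or the tape is shifted by more than 20 mm (distance of any of jar, squeegee, tape from where it was at the start of the episode above 0.02 m).
It also fails if it takes over 70 s, if anything falls off the work surface, if the arm or the gripper's body presses on something with over 40 N, if the wrist force passes 120 N, or if a joint passes its speed limit or range.

## Working session

There is one attempt and no reset: what is moved stays moved. The work goes in short steps, Python scripts to look and compute and a shell command to move; the robot and the scene stay as the last step left them, time stands still between calls to the robot, and variables do not carry over. Pictures are saved under pics/ and viewed, about 8 in all and at most 12, crops included, and the job is handed in when it is done.

```bash
mkdir -p pics; ls
python3 - <<'E'
from bench import monitor, capture, camera_info
import cv2
for n in("scene","top"):
    cv2.imwrite(f"pics/{n}0.png",cv2.resize(capture(n)[:,:,::-1],(800,600),interpolation=cv2.INTER_CUBIC)); print(n,camera_info(n))
s=monitor.get_state();print(s)
E
```

```text
pics
scene {'vertical_fov': 49.44176304649363, 'cx': 255.5315981702275, 'cy': 191.75106760954276, 'dist': array([-0.11009207,  0.        ,  0.        ,  0.        ,  0.        ]), 'rvec': array([ 1.87708503,  1.4292307 , -0.6821362 ]), 'tvec': array([-0.14639897, -0.23821665,  1.6430566 ])}
top {'vertical_fov': 49.91979292755206, 'cx': 246.95152089333575, 'cy': 196.15541115271523, 'dist': array([-0.08554295,  0.        ,  0.        ,  0.        ,  0.        ]), 'rvec': array([ 2.16786731, -2.18637474,  0.05510411]), 'tvec': array([0.01156297, 0.54719839, 1.08515149])}
{'t': 0.1, 'joints': array([ 1.51069225e+00,  4.07354614e-02,  8.38710668e-02, -3.71309032e-04,
       -1.61547853e+00, -3.33714368e-01]), 'qvel': array([-0.00088952, -0.00246928,  0.00252306,  0.00090933, -0.00129379,
        0.00143832]), 'joint_torque': array([-4.83449621e-03, -3.69346905e+01,  3.48281407e+01,  6.95181906e+00,
       -4.59205927e-03, -2.62666347e-06]), 'eef_pos': array([0.2300536 , 0.55382068, 0.2303734 ]), 'ee_rot': array([-0.13827677, -0.69288393,  0.6940031 ,  0.13838748]), 'force': array([-1.45023867, -0.54644516, -0.41206457]), 'wrist_torque': array([ 0.00365215, -0.00405754,  0.00800616]), 'width': 0.08515336287971732}
```

View pics/scene0.png

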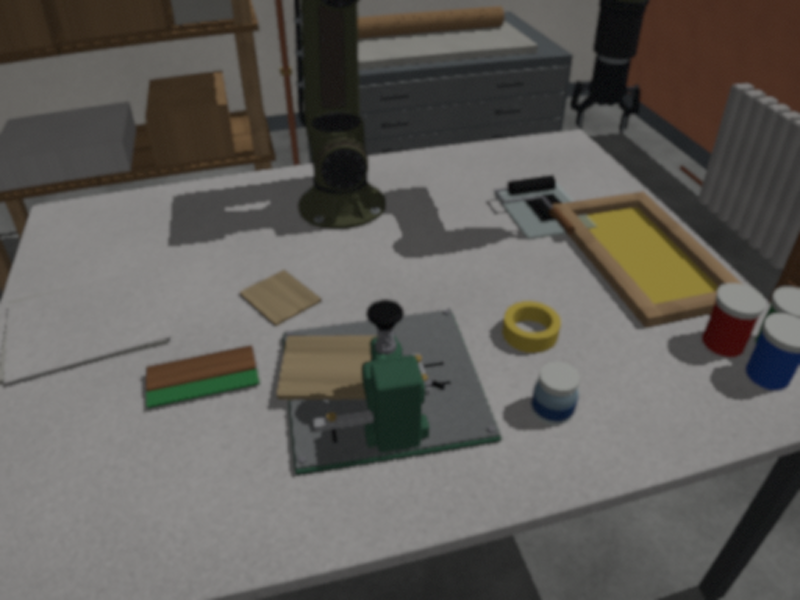

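View pics/top0.png

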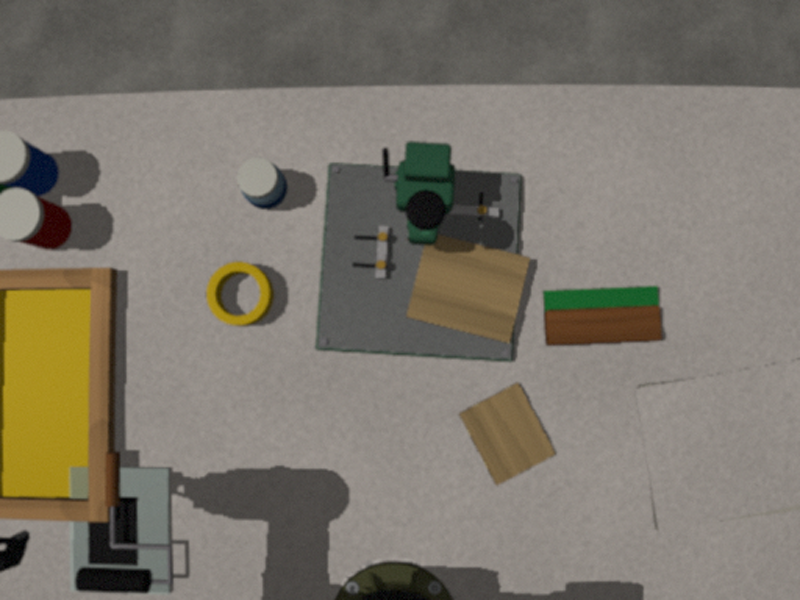

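The larger panel lies on the bed, top view about (470,290). The look-alike at (507,432) lies on the table and is smaller. I'll enlarge the press area to confirm this and read off the corners.

```bash
cat > h.py <<'E'
from bench import monitor, capture, camera_info, env
import numpy as np, cv2
from scipy.spatial.transform import Rotation as R
def cam(n):
    c=camera_info(n); f=192/np.tan(np.radians(c["vertical_fov"])/2)
    K=np.array([[f,0,c["cx"]],[0,f,c["cy"]],[0,0,1]]); return K,c["dist"],c["rvec"],c["tvec"]
def world(n,uv,z):   # native pixels -> points on plane z
    K,d,r,t=cam(n); Rm=cv2.Rodrigues(r)[0]; uv=np.array(uv,float).reshape(-1,1,2)
    p=cv2.undistortPoints(uv,K,d).reshape(-1,2); D=np.c_[p,np.ones(len(p))]@Rm; C=-Rm.T@t
    return C+D*((np.array(z)-C[2])/D[:,2])[:,None]
def pix(n,P):
    K,d,r,t=cam(n); return cv2.projectPoints(np.array(P,float).reshape(-1,3),r,t,K,d)[0].reshape(-1,2)
def crop(n,x0,y0,w,h,s,name):
    im=capture(n)[y0:y0+h,x0:x0+w,::-1]
    cv2.imwrite("pics/"+name,cv2.resize(im,None,fx=s,fy=s,interpolation=cv2.INTER_CUBIC))
def uncrop(uv,x0,y0,s): return (np.array(uv,float)+.5)/s-.5+np.array([x0,y0])
E
python3 -c "
from h import *
crop('top',195,85,155,150,4,'top1.png')
crop('scene',165,180,165,125,4.8,'scene1.png')"
```

```text
(no output)
```

View pics/top1.png

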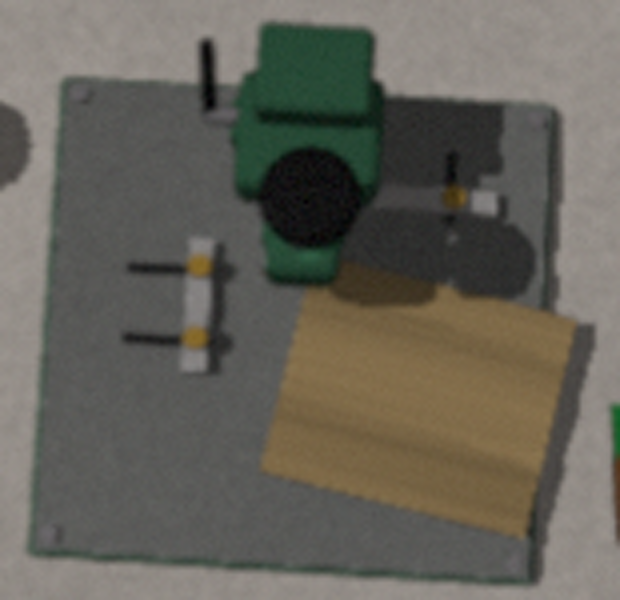

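View pics/scene1.png

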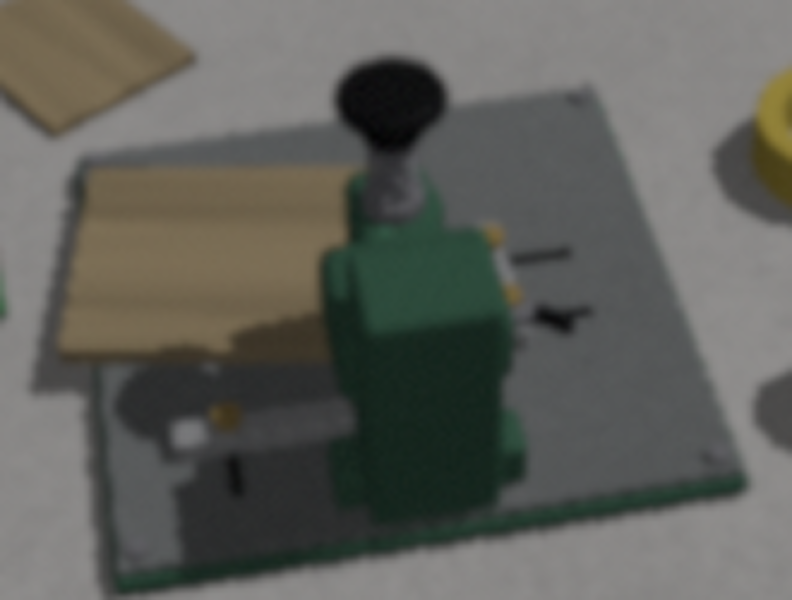

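Run:
```python
from h import *
np.set_printoptions(precision=4,suppress=True)
T=lambda uv,z: world('top',uncrop(uv,195,85,4),z)
bed=T([(63,78),(555,105),(30,552),(535,582)],.02); print("bed\n",bed)
print(np.linalg.norm(bed[0]-bed[1]),np.linalg.norm(bed[2]-bed[3]),np.linalg.norm(bed[0]-bed[2]),np.linalg.norm(bed[1]-bed[3]))
ex=(bed[0]+bed[1]-bed[2]-bed[3])[:2]; ey=(bed[0]+bed[2]-bed[1]-bed[3])[:2]
y1=np.arctan2(ex[1],ex[0]); y2=np.arctan2(-ey[0],ey[1]); yaw=(y1*330+y2*340)/670; print("yaw",y1,y2,yaw)
M=np.array([[np.cos(yaw),-np.sin(yaw)],[np.sin(yaw),np.cos(yaw)]])
O=bed[:,:2].mean(0)+M@[.015,0]; print("press origin",O)
P=lambda p:(p[:,:2]-O)@M
print("bed corners in press\n",P(bed))
pan=T([(262,468),(525,537),(577,318)],.032); print("panel fl fr br",pan[:,:2],"press\n",P(pan))
print(np.linalg.norm(pan[0]-pan[1]),np.linalg.norm(pan[1]-pan[2]))
sg=T([(216,238),(208,373),(190,237)],.034); print("side",P(sg))
bg=T([(472,214),(499,216),(500,191)],.034); print("back",P(bg))
k=T([(310,198)],.222); print("knob",k,P(k))
h=T([(300,283)],.096); print("head front",P(h))
for n,p in (("jar",(.24,.18)),):pass
W=lambda uv,z: world('top',np.array(uv)*.64,z)[:,:2]
print("tape",W([(240,293)],.02),"jar",W([(260,175)],.085),"squee",W([(545,290),(660,342)],.02))
S=lambda uv,z: world('scene',uncrop(uv,165,180,4.8),z)
ks=S([(390,95)],.222); print("knob scene at .222",ks,P(ks))
# knob height by triangulation
K,d,r,t=cam('top');K2,d2,r2,t2=cam('scene')
a=cv2.undistortPoints(uncrop([(310,198)],195,85,4).reshape(-1,1,2),K,d).reshape(2,1)
b=cv2.undistortPoints(uncrop([(390,95)],165,180,4.8).reshape(-1,1,2),K2,d2).reshape(2,1)
X=cv2.triangulatePoints(np.c_[cv2.Rodrigues(r)[0],t],np.c_[cv2.Rodrigues(r2)[0],t2],a,b);print("knob tri",(X[:3]/X[3]).T)
print("scene bed",P(S([(590,88),(745,482),(118,580)],.02)))
```

```text
bed
 [[ 0.8004  0.105   0.02  ]
 [ 0.7778 -0.2303  0.02  ]
 [ 0.4774  0.1272  0.02  ]
 [ 0.4547 -0.209   0.02  ]]
0.3360386242749727 0.3370046660617799 0.3237761842399691 0.32388294104812176
yaw -0.06733908007233624 -0.06742978189366525 -0.06738510786226438
press origin [ 0.6426 -0.0528]
bed corners in press
 [[ 0.1469  0.168 ]
 [ 0.1469 -0.168 ]
 [-0.1769  0.1685]
 [-0.1769 -0.1685]]
panel fl fr br [[ 0.5316 -0.028 ]
 [ 0.4845 -0.2008]
 [ 0.6296 -0.2387]] press
 [[-0.1124  0.0172]
 [-0.1478 -0.1583]
 [-0.0004 -0.1863]]
0.17911440089879566 0.14995800717071187
side [[ 0.039   0.0566]
 [-0.0517  0.0566]
 [ 0.0387  0.074 ]]
back [[ 0.0651 -0.113 ]
 [ 0.0648 -0.131 ]
 [ 0.0818 -0.131 ]]
knob [[ 0.67   -0.0535  0.222 ]] [[0.0275 0.0011]]
head front [[0.0013 0.0007]]
tape [[0.5729 0.259 ]] jar [[0.7623 0.2119]] squee [[ 0.5731 -0.2664]
 [ 0.4817 -0.464 ]]
knob scene at .222 [[ 0.6813 -0.0553  0.222 ]] [[0.0388 0.0001]]
knob tri [[ 0.6719 -0.0535  0.2138]]
scene bed [[-0.1739  0.166 ]
 [ 0.1538  0.1648]
 [ 0.1494 -0.1651]]
```

```bash
cat >> h.py <<'E'
O=np.array([.6426,-.0528]); YAW=-.0674
Mp=np.array([[np.cos(YAW),-np.sin(YAW)],[np.sin(YAW),np.cos(YAW)]])
def P(xy): return (np.asarray(xy)[...,:2]-O)@Mp      # world->press
def Wd(xy): return Mp@np.asarray(xy)+O
def plan(px,py,z,square=True):   # shift in tool axes (mm) and turn to press-square pose, jaws along press y
    s=monitor.get_state(); Rt=R.from_quat(s["ee_rot"]); A=Rt.as_matrix()
    d=np.r_[Wd([px,py]),z]-s["eef_pos"]
    out=[]
    for sg in (1,-1):
        Z=np.r_[Mp@[0,sg],0]; Y=np.array([0,0,-1.]); T=np.c_[np.cross(Y,Z),Y,Z]
        out.append((Rt.inv()*R.from_matrix(T)).as_rotvec(degrees=True))
    print("shift mm",(A.T@d*1000).round(1),"turns",[o.round(2) for o in out]); show()
def show():
    s=monitor.get_state(); A=R.from_quat(s["ee_rot"]).as_matrix()
    print("t",round(s["t"],2),"press",(P(s["eef_pos"])*1000).round(1),"z",(s["eef_pos"][2]*1000).round(1),"F press",np.r_[Mp.T@s["force"][:2],s["force"][2]].round(2),
     "w",s["width"].round(4),"x,z axes in press",(Mp.T@A[:2,[0,2]]).T.round(3).tolist(),"down",A[2,1].round(4),"j",s["joints"].round(2))
E
python3 -c "
from h import *
plan(-.20,-.085,.12)"
```

```text
shift mm [-451.5  111.3  546.5] turns [array([-0.000e+00,  1.613e+02, -9.000e-02]), array([ -0.06, -18.7 ,   0.  ])]Traceback (most recent call last):
  File "<string>", line 3, in <module>
    plan(-.20,-.085,.12)
    ~~~~^^^^^^^^^^^^^^^^
  File "h.py", line 28, in plan
    print("shift mm",(A.T@d*1000).round(1),"turns",[o.round(2) for o in out]); show()
                                                                               ~~~~^^
  File "h.py", line 32, in show
    "w",s["width"].round(4),"x,z axes in press",(Mp.T@A[:2,[0,2]]).T.round(3).tolist(),"down",A[2,1].round(4),"j",s["joints"].round(2))
        ^^^^^^^^^^^^^^^^
AttributeError: 'float' object has no attribute 'round'
```

```bash
sed -i 's/s\["width"\].round(4)/round(s["width"],4)/' h.py
python3 -m crank '[[[1,-0.15,0,0.182,0,0,0],[1,-0.15,0,0.182,0,0,0],[1,-0.15,0,0.182,0,0,0],[1,-0.15,0,0.182,0,0,0],[1,-0.15,0,0.182,0,0,0]]]'
python3 -m crank '[[[1,-0.15,0,0.182,0,0,0],[1,-0.15,0,0.182,0,0,0],[1,-0.15,0,0.182,0,0,0],[1,-0.15,0,0.182,0,0,0],[1,-0.15,0,0.182,0,0,0]]]'
python3 -m crank '[[[1,-0.15,0,0.182,0,0,0],[1,-0.15,0,0.182,0,0,0],[1,-0.15,0,0.182,0,0,0],[1,-0.15,0,0.182,0,0,0],[1,-0.15,0,0.182,0,0,0]]]'
python3 -m crank '[[[1,0,0.1,0,0,-8,0],[1,0,0.1,0,0,-16,0],[1,0,0.1,0,0,-18.7,0],[1,0,0.1,0,0,-18.7,0],[1,0,0.1,0,0,-18.7,0]]]'
python3 -c "
from h import *
plan(-.20,-.085,.12)"
```

```text
t: 0.7
eef_pos: [0.2993, 0.3261, 0.2316]
ee_rot: [0.139, 0.694, -0.693, -0.138]
force: [0.8, 0.6, 0.8]
width: 0.0847
t: 1.2
eef_pos: [0.3677, 0.1004, 0.2318]
ee_rot: [0.139, 0.694, -0.693, -0.138]
force: [0.3, -0.1, -0.7]
width: 0.0856
t: 1.7
eef_pos: [0.4362, -0.1257, 0.2312]
ee_rot: [-0.139, -0.693, 0.693, 0.139]
force: [0.1, 0.1, 0.5]
width: 0.0849
t: 2.2
eef_pos: [0.4369, -0.1229, 0.1326]
ee_rot: [-0.025, -0.707, 0.707, 0.024]
force: [-0.2, -0.0, 0.2]
width: 0.0852
shift mm [-0.5 12.6  1.2] turns [array([ 1.8000e-01,  1.7992e+02, -3.0000e-02]), array([-0.02, -0.08, -0.12])]
t 2.2 press [-200.5  -83.8] z 132.6 F press [-0.18 -0.04  0.18] w 0.0852 x,z axes in press [[-1.0, 0.001], [-0.001, -1.0]] down -1.0 j [ 0.17 -0.36 -0.45  0.   -1.48  1.33]
```

```bash
python3 -m crank '[[[1,0,0.04,0,0,0,0],[1,0,0.08,0,0,0,0],[1,0,0.11,0,0,0,0],[1,0,0.125,0,0,0,0],[1,0,0.127,0,0,0,0]]]'
python3 -m crank '[[[1,0,0.003,0,0,0,0],[1,0,0.006,0,0,0,0],[1,0,0.009,0,0,0,0],[1,0,0.011,0,0,0,0],[1,0,0.014,0,0,0,0]]]'
python3 -c "
from h import *
crop('scene',90,140,240,180,3.3,'probe.png')"
```

```text
t: 2.7
eef_pos: [0.436, -0.1226, 0.0036]
ee_rot: [-0.024, -0.707, 0.707, 0.025]
force: [0.6, 0.1, 0.4]
width: 0.0855
t: 3.2
eef_pos: [0.4366, -0.1228, -0.0093]
ee_rot: [-0.024, -0.707, 0.707, 0.024]
force: [-0.0, 0.0, 0.5]
width: 0.0857
```

View pics/probe.png

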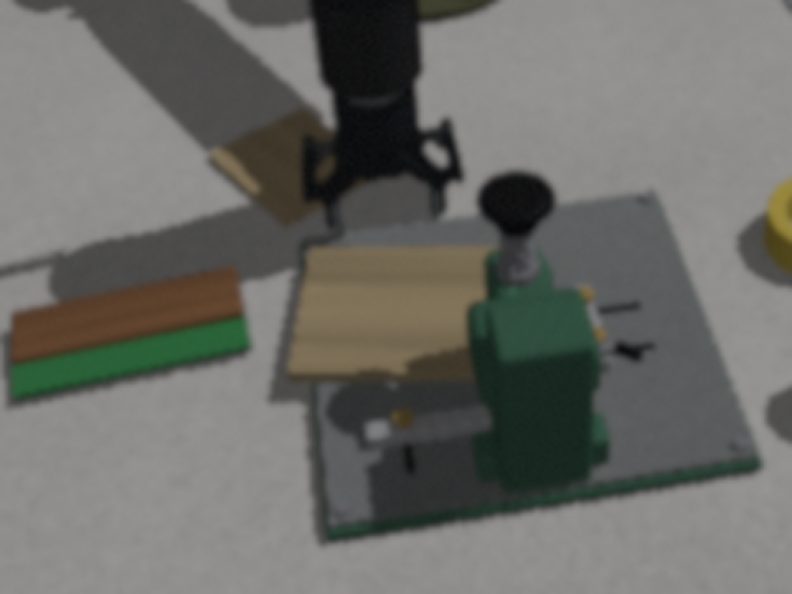

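The picture shows the gripper in front of the bed at about (385,190), with the tips clear of the panel. There was no contact at TCP −9 mm, so the open tips do sit about 13 mm back. Next I raise to TCP z 12 mm and push the front edge squarely with both fingers.

```bash
python3 -m crank '[[[1,0,-0.021,0,0,0,0],[1,-0.01,-0.021,0,0,0,0],[1,-0.02,-0.021,0,0,0,0],[1,-0.03,-0.021,0,0,0,0],[1,-0.037,-0.021,0,0,0,0]]]'
python3 -m crank '[[[1,-0.007,0,0,0,0,0],[1,-0.014,0,0,0,0,0],[1,-0.021,0,0,0,0,0],[1,-0.028,0,0,0,0,0],[1,-0.035,0,0,0,0,0]]]'
python3 -m crank '[[[1,-0.006,0,0,0,0,0],[1,-0.012,0,0,0,0,0],[1,-0.018,0,0,0,0,0],[1,-0.022,0,0,0,0,0],[1,-0.024,0,0,0,0,0]]]'
python3 -c "
from h import *
show()
crop('top',195,85,155,150,4,'top2.png')"
```

```text
t: 3.75
eef_pos: [0.4738, -0.1254, 0.0112]
ee_rot: [-0.024, -0.707, 0.707, 0.024]
force: [0.4, -0.4, 0.3]
width: 0.0851
t: 4.25
eef_pos: [0.5085, -0.1277, 0.0112]
ee_rot: [-0.024, -0.707, 0.707, 0.024]
force: [-1.5, 0.8, -1.3]
width: 0.0853
t: 4.75
eef_pos: [0.5323, -0.1293, 0.0113]
ee_rot: [-0.024, -0.707, 0.707, 0.024]
force: [-1.9, -0.2, 0.2]
width: 0.0856
t 4.75 press [-104.9  -83.8] z 11.3 F press [-1.86 -0.28  0.17] w 0.0856 x,z axes in press [[-1.0, -0.0], [0.0, -1.0]] down -1.0 j [ 0.13 -0.01 -0.37  0.   -1.21  1.37]
```

View pics/top2.png

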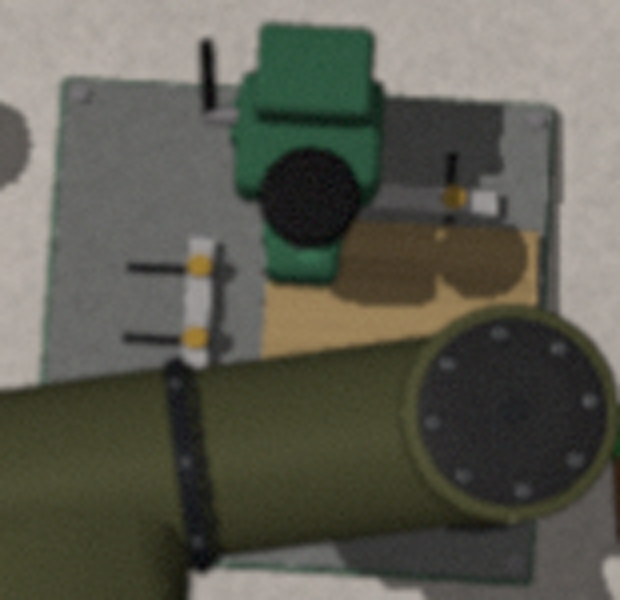

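The panel now looks square: back right corner about (543,232), left edge about x=265. I'll work out the remaining gaps.

Run:
```python
from h import *
T=lambda uv,z: P(world('top',uncrop(uv,195,85,4),z))*1000
print(T([(542,232),(350,220),(265,292),(263,355),(538,300)],.032).round(1))
```

```text
[[  56.1 -160.5]
 [  56.6  -32. ]
 [   4.8   22. ]
 [ -37.4   20.9]
 [  10.1 -159.8]]
```

```bash
python3 -m crank '[[[1,0.02,0,0,0,0,0],[0,0.02,-0.03,0,0,0,0],[0,0.02,-0.07,0,0,0,0],[0,0.02,-0.09,0,0,0,0],[0,0.02,-0.09,0,0,0,0]]]' 40
python3 -m crank '[[[0,0,0,0.121,0,0,0],[0,0,0,0.121,0,0,0],[0,-0.05,0,0.121,0,0,0],[0,-0.11,0,0.121,0,0,0],[0,-0.11,0,0.121,0,0,0]]]'
python3 -m crank '[[[0,0,0.04,0,0,0,0],[0,0,0.07,0,0,0,0],[0,0,0.076,0,0,0,0],[0,0,0.076,0,0,0,0],[0,0,0.076,0,0,0,0]]]'
python3 -c "
from h import *
show()"
```

```text
t: 5.3
eef_pos: [0.5143, -0.1281, 0.1059]
ee_rot: [-0.026, -0.707, 0.707, 0.021]
force: [0.5, -0.0, 0.0]
width: 0.0283
t: 5.8
eef_pos: [0.6155, -0.2569, 0.0975]
ee_rot: [0.023, 0.707, -0.706, -0.026]
force: [-1.6, 1.3, -0.9]
width: 0.0001
t: 6.3
eef_pos: [0.6147, -0.2565, 0.0275]
ee_rot: [-0.025, -0.706, 0.707, 0.023]
force: [-0.2, 0.2, 1.1]
width: -0.0001
t 6.3 press [ -14.1 -205.1] z 27.5 F press [-0.25  0.14  1.1 ] w -0.0001 x,z axes in press [[-1.0, -0.0], [0.0, -1.0]] down -1.0 j [-0.1   0.28 -0.03  0.   -1.26  1.6 ]
```

```bash
python3 -m crank '[[[0,0,0.002,-0.01,0,0,0],[0,0,0.002,-0.02,0,0,0],[0,0,0.002,-0.026,0,0,0],[0,0,0.002,-0.03,0,0,0],[0,0,0.002,-0.034,0,0,0]]]'
python3 -m crank '[[[0,0,0,-0.005,0,0,0],[0,0,0,-0.01,0,0,0],[0,0,0,-0.015,0,0,0],[0,0,0,-0.02,0,0,0],[0,0,0,-0.024,0,0,0]]]'
python3 -c "
from h import *
show()
crop('top',195,85,155,150,4,'top3.png')"
```

```text
t: 6.8
eef_pos: [0.6161, -0.2216, 0.0237]
ee_rot: [-0.024, -0.707, 0.707, 0.023]
force: [0.6, -0.1, 0.2]
width: 0.0005
t: 7.3
eef_pos: [0.6177, -0.198, 0.0235]
ee_rot: [-0.024, -0.707, 0.707, 0.024]
force: [0.5, -1.9, 1.1]
width: -0.0
t 7.3 press [ -15.1 -146.5] z 23.5 F press [ 0.63 -1.9   1.06] w -0.0 x,z axes in press [[-1.0, -0.0], [0.0, -1.0]] down -1.0 j [-0.    0.24 -0.08  0.   -1.25  1.51]
```

View pics/top3.png

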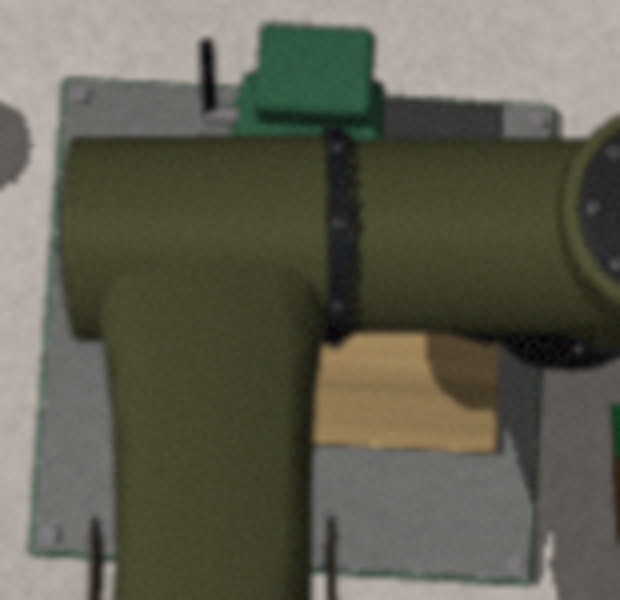

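The panel is still square to within about 0.02 rad. The front right corner is at (497,451), so about 8 mm remain to the side gauge. I'll go on in small steps.

```bash
python3 -m crank '[[[0,0,0,-0.002,0,0,0],[0,0,0,-0.004,0,0,0],[0,0,0,-0.005,0,0,0],[0,0,0,-0.006,0,0,0],[0,0,0,-0.006,0,0,0]]]'
python3 -m crank '[[[0,0,0,-0.0005,0,0,0],[0,0,0,-0.001,0,0,0],[0,0,0,-0.001,0,0,0],[0,0,0,-0.001,0,0,0],[0,0,0,-0.001,0,0,0]]]'
python3 -c "
from h import *
show()
T=lambda uv,z: P(world('top',uncrop(uv,195,85,4),z))*1000
print(T([(495,451),(312,444),(497,370)],.032).round(1))"
```

```text
t: 7.85
eef_pos: [0.618, -0.1922, 0.0234]
ee_rot: [-0.024, -0.707, 0.707, 0.024]
force: [-0.2, -1.6, 1.4]
width: 0.0
t: 8.35
eef_pos: [0.6181, -0.1913, 0.0234]
ee_rot: [-0.024, -0.707, 0.707, 0.024]
force: [-0.9, -3.1, 2.6]
width: -0.0002
t 8.35 press [ -15.1 -139.8] z 23.4 F press [-0.71 -3.18  2.59] w -0.0002 x,z axes in press [[-1.0, 0.0], [-0.0, -1.0]] down -1.0 j [ 0.01  0.23 -0.08  0.   -1.25  1.49]
[[ -92.2 -135.8]
 [ -94.7  -14.8]
 [ -38.4 -134.6]]
```

```bash
for i in 1 2 3; do
python3 -m crank '[[[0,0,0,-0.0005,0,0,0],[0,0,0,-0.001,0,0,0],[0,0,0,-0.001,0,0,0],[0,0,0,-0.001,0,0,0],[0,0,0,-0.001,0,0,0]]]'
done | grep -E "eef|force"
python3 -c "
from h import *
show()"
```

```text
eef_pos: [0.6182, -0.1902, 0.0234]
force: [-0.4, -3.5, 3.1]
eef_pos: [0.6182, -0.1892, 0.0234]
force: [0.4, -3.0, 3.1]
eef_pos: [0.6183, -0.1883, 0.0234]
force: [-0.5, -2.6, 3.9]
t 9.85 press [ -15.1 -136.8] z 23.4 F press [-0.35 -2.58  3.93] w -0.0003 x,z axes in press [[-1.0, 0.0], [-0.0, -1.0]] down -1.0 j [ 0.01  0.23 -0.09  0.   -1.25  1.49]
```

```bash
for i in 1 2; do
python3 -m crank '[[[0,0,0,-0.0005,0,0,0],[0,0,0,-0.001,0,0,0],[0,0,0,-0.001,0,0,0],[0,0,0,-0.001,0,0,0],[0,0,0,-0.001,0,0,0]]]'
done | grep -E "eef|force"
python3 -c "
from h import *
show()
crop('scene',165,180,165,125,4.8,'scene4.png')"
```

```text
eef_pos: [0.6183, -0.1872, 0.0233]
force: [-0.3, -2.0, 2.8]
eef_pos: [0.6184, -0.1862, 0.0234]
force: [0.2, -2.9, 4.5]
t 10.85 press [ -15.2 -134.7] z 23.4 F press [ 0.39 -2.92  4.46] w 0.0005 x,z axes in press [[-1.0, -0.0], [0.0, -1.0]] down -1.0 j [ 0.02  0.23 -0.09  0.   -1.25  1.49]
```

View pics/scene4.png

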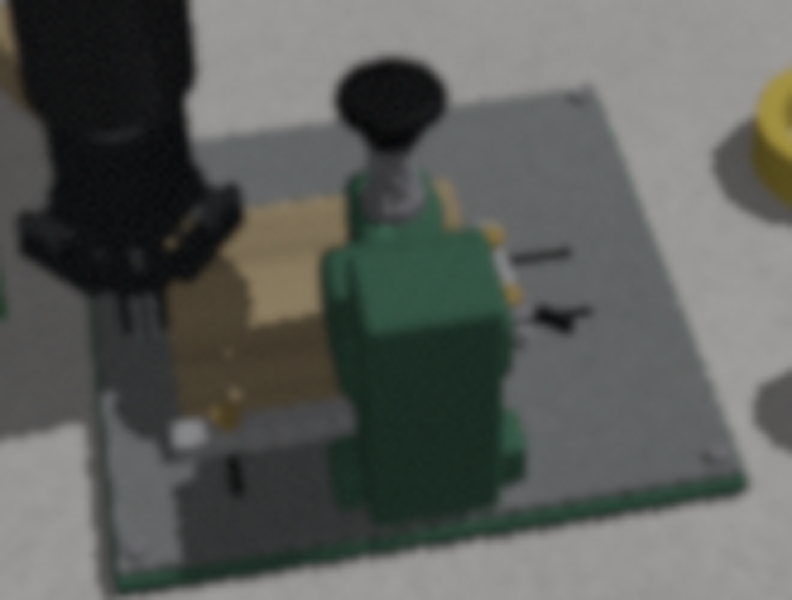

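```bash
python3 -c "
from h import *
S=lambda uv,z: P(world('scene',uncrop(uv,165,180,4.8),z))*1000
print(S([(463,226),(452,181),(168,300),(175,385)],.032).round(1),S([(484,228)],.034).round(1))"
for i in 1 2; do
python3 -m crank '[[[0,0,0,-0.0005,0,0,0],[0,0,0,-0.001,0,0,0],[0,0,0,-0.001,0,0,0],[0,0,0,-0.001,0,0,0],[0,0,0,-0.001,0,0,0]]]'
done | grep -E "eef|force"
```

```text
[[ -54.1   56.5]
 [ -93.5   58. ]
 [ -29.3 -120.7]
 [  35.3 -123.2]] [[-47.9  67.8]]
eef_pos: [0.6185, -0.1852, 0.0234]
force: [0.2, -4.2, 4.9]
eef_pos: [0.6185, -0.1847, 0.0234]
force: [-0.4, -5.3, 3.8]
```

```bash
for i in 1 2; do
python3 -m crank '[[[0,0,0,-0.0005,0,0,0],[0,0,0,-0.001,0,0,0],[0,0,0,-0.001,0,0,0],[0,0,0,-0.001,0,0,0],[0,0,0,-0.001,0,0,0]]]'
done | grep -E "eef|force"; python3 -c "
from h import *
show()"
```

```text
eef_pos: [0.6183, -0.1844, 0.0234]
force: [-1.8, -7.3, 3.4]
eef_pos: [0.618, -0.1841, 0.0235]
force: [-1.0, -10.6, 2.8]
t 12.9 press [ -15.7 -132.7] z 23.5 F press [ -0.25 -10.66   2.83] w -0.0003 x,z axes in press [[-1.0, 0.001], [-0.001, -1.0]] down -1.0 j [ 0.02  0.23 -0.09  0.   -1.25  1.48]
```

Seated on the side gauge: the side force climbs to 10.6 N and the tip stalls at y −132.7. Now the two-finger push from the front.

```bash
python3 -m crank '[[[0,0,0,0.01,0,0,0],[0,0,0,0.03,0,0,0],[0,0,-0.03,0.03,0,0,0],[0,0,-0.07,0.03,0,0,0],[0,0,-0.09,0.03,0,0,0]]]'
python3 -m crank '[[[0,0.05,0,0,0,0,0],[0,0.10,0,0,0,0,0],[0,0.117,0,-0.03,0,0,0],[1,0.117,0,-0.08,0,0,0],[1,0.117,0,-0.128,0,0,0]]]'
python3 -m crank '[[[1,0,0,-0.002,0,0,0],[1,0,0.03,-0.002,0,0,0],[1,0,0.07,-0.002,0,0,0],[1,0,0.09,-0.002,0,0,0],[1,0,0.1,-0.002,0,0,0]]]'
python3 -c "
from h import *
show()"
```

```text
t: 13.4
eef_pos: [0.6174, -0.2119, 0.1159]
ee_rot: [0.025, 0.707, -0.706, -0.023]
force: [0.5, -0.3, 1.2]
width: 0.0001
t: 13.9
eef_pos: [0.5074, -0.0748, 0.1126]
ee_rot: [0.024, 0.707, -0.706, -0.025]
force: [1.0, 0.1, 0.6]
width: 0.0282
t: 14.4
eef_pos: [0.5066, -0.0744, 0.0099]
ee_rot: [0.022, 0.707, -0.706, -0.026]
force: [-0.2, -0.3, 0.3]
width: 0.0856
t 14.4 press [-134.2  -30.7] z 9.9 F press [-0.18 -0.35  0.25] w 0.0856 x,z axes in press [[-1.0, 0.0], [-0.0, -1.0]] down -1.0 j [ 0.25 -0.1  -0.46 -0.   -1.21  1.26]
```

```bash
(python3 -m crank '[[[1,-0.006,-0.001,0,0,0,0],[1,-0.014,-0.001,0,0,0,0],[1,-0.022,-0.001,0,0,0,0],[1,-0.027,-0.001,0,0,0,0],[1,-0.029,-0.001,0,0,0,0]]]'
python3 -m crank '[[[1,-0.001,0,0,0,0,0],[1,-0.002,0,0,0,0,0],[1,-0.003,0,0,0,0,0],[1,-0.004,0,0,0,0,0],[1,-0.004,0,0,0,0,0]]]'
python3 -m crank '[[[1,-0.0005,0,0,0,0,0],[1,-0.001,0,0,0,0,0],[1,-0.0015,0,0,0,0,0],[1,-0.002,0,0,0,0,0],[1,-0.002,0,0,0,0,0]]]'
) | grep -E "eef|force"
python3 -c "
from h import *
show()"
```

```text
eef_pos: [0.5383, -0.0766, 0.0149]
force: [-1.5, 0.2, 1.7]
eef_pos: [0.5416, -0.0768, 0.0143]
force: [-1.0, -0.3, 1.1]
eef_pos: [0.5437, -0.0769, 0.0143]
force: [-1.7, 0.2, 1.3]
t 15.9 press [-97.1 -30.8] z 14.3 F press [-1.74  0.13  1.34] w 0.0854 x,z axes in press [[-1.0, 0.0], [-0.0, -1.0]] down -1.0 j [ 0.23 -0.01 -0.37  0.   -1.21  1.28]
```

```bash
for i in 1 2 3; do
python3 -m crank '[[[1,-0.0005,0,0,0,0,0],[1,-0.001,0,0,0,0,0],[1,-0.001,0,0,0,0,0],[1,-0.001,0,0,0,0,0],[1,-0.001,0,0,0,0,0]]]'
done | grep -E "eef|force"
python3 -c "
from h import *
show()"
```

```text
eef_pos: [0.5446, -0.077, 0.0143]
force: [-1.5, -0.4, 1.4]
eef_pos: [0.5449, -0.0771, 0.0142]
force: [-4.6, 1.7, 4.5]
eef_pos: [0.5451, -0.0771, 0.0142]
force: [-9.6, 1.4, 6.5]
t 17.4 press [-95.7 -30.8] z 14.2 F press [-9.72  0.8   6.53] w 0.0855 x,z axes in press [[-1.0, 0.0], [-0.0, -1.0]] down -1.0 j [ 0.22 -0.   -0.36 -0.   -1.22  1.28]
```

Seated at the back: about 10 N, stalled at x −95.7. I'll back off and check with a picture before pressing.

```bash
(python3 -m crank '[[[1,0.01,0,0,0,0,0],[1,0.04,0,0,0,0,0],[0,0.08,-0.03,0,0,0,0],[0,0.11,-0.08,0,0,0,0],[0,0.11,-0.12,0,0,0,0]]]'
python3 -m crank '[[[0,0,-0.05,0,0,0,0],[0,0,-0.1,0,0,0,0],[0,0,-0.12,0,0,0,0],[0,0,-0.12,0,0,0,0],[0,0,-0.12,0,0,0,0]]]'
) | grep -E "eef|force"
python3 -c "
from h import *
show()
crop('top',220,110,110,110,5.4,'top5.png')"
```

```text
eef_pos: [0.4343, -0.0698, 0.1349]
force: [1.2, 1.6, 0.6]
eef_pos: [0.4368, -0.0694, 0.2539]
force: [0.7, -0.2, -0.1]
t 18.4 press [-204.2  -30.4] z 253.9 F press [ 0.73 -0.16 -0.12] w 0.0001 x,z axes in press [[-1.0, -0.0], [0.0, -1.0]] down -1.0 j [ 0.3  -0.38 -0.25 -0.   -1.71  1.2 ]
```

View pics/top5.png

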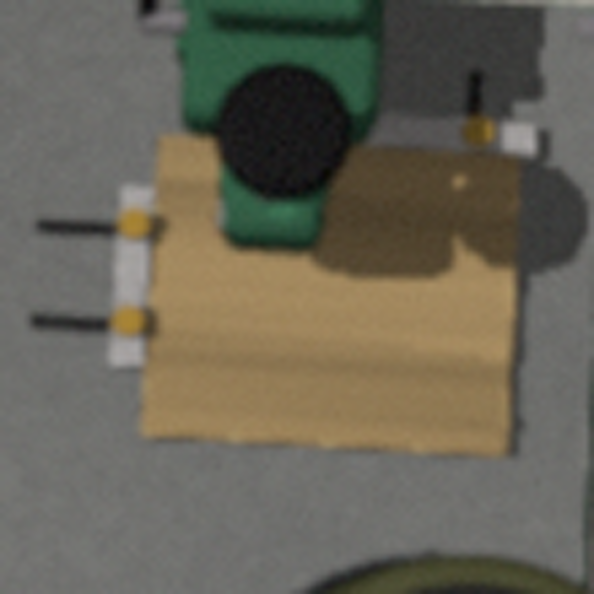

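The panel looks flush: its left edge runs (160,137)–(142,437), along the side gauge's right face (153,185)–(145,367). Its back edge meets the back gauge at about (500,152). A numeric check of the small gap follows.

Run:
```python
from h import *
im=np.mean([capture('top').astype(float) for _ in range(4)],0)
sat=im[:,:,0]-im[:,:,2]; br=im.sum(2)/3
def cross(v,th,rising):  # first subpixel crossing
    for i in range(len(v)-1):
        a,b=v[i]-th,v[i+1]-th
        if (a<0<=b) if rising else (a>=0>b): return i+a/(a-b)
# left edge of panel by rows, gauge left edge by rows
r0=lambda y:110+y/5.4
for y in (145,165,200,270,345,350,400,430):
    r=int(round(r0(y))); s=sat[r,238:262]; b=br[r,238:262]
    c=cross(s[2:],22,True); g=cross(b,115,True)
    print(r, "panel edge",None if c is None else P(world('top',[(240+c,r)],.032)).round(4), "gaugeL",None if g is None else P(world('top',[(238+g,r)],.034)).round(4))
print(sat[154,238:256].round(),br[154,238:256].round()); print(sat[163,238:256].round(),br[163,238:256].round())
for c in (290,300,305,312): # columns, back edge
    print(c,"sat",sat[130:146,c].round(),"br",br[130:146,c].round())
for c in (260,280,300,310):
    k=cross(sat[184:200,c],22,False); print(c,"front",P(world('top',[(c,184+k)],.032)).round(4))
```

```text
137 panel edge [[0.0586 0.0585]] gaugeL [[0.0584 0.0548]]
141 panel edge [[0.0477 0.0588]] gaugeL [[0.0474 0.0579]]
147 panel edge [[0.0315 0.0586]] gaugeL [[0.0301 0.0759]]
160 panel edge [[-0.0036  0.0578]] gaugeL [[-0.005   0.0776]]
174 panel edge [[-0.0412  0.0578]] gaugeL [[-0.0426  0.0785]]
175 panel edge [[-0.0439  0.0577]] gaugeL [[-0.0453  0.079 ]]
184 panel edge [[-0.068   0.0587]] gaugeL [[-0.0681  0.0575]]
190 panel edge [[-0.0839  0.0579]] gaugeL [[-0.0841  0.0585]]
[ 1.  2.  2.  4. 10. 20. 28. 27. 16. 10. 24. 46. 59. 66. 68. 67. 67. 67.] [105. 100. 101. 122. 138. 134. 128. 125. 118.  93.  74.  89. 114. 126.
 129. 129. 128. 127.]
[ 2.  2.  2.  4.  5.  4.  4.  4.  6. 27. 57. 68. 70. 68. 69. 69. 69. 69.] [109. 106. 112. 138. 159. 162. 160. 156. 143. 128. 126. 131. 132. 132.
 132. 131. 132. 132.]
290 sat [-0.  0.  2.  2.  2.  4.  6. 20. 32. 33. 34. 35. 36. 36. 35. 33.] br [55. 65. 71. 77. 82. 85. 81. 64. 62. 64. 64. 67. 67. 66. 66. 66.]
300 sat [ 0.  1.  2.  2.  2.  2.  3. 10. 28. 32. 33. 34. 34. 36. 35. 34.] br [59. 64. 80. 83. 84. 83. 83. 73. 65. 65. 63. 64. 68. 66. 66. 68.]
305 sat [ 1.  3.  9. 19. 22. 16. 10.  8. 23. 32. 34. 37. 46. 57. 48. 39.] br [ 55.  67.  83.  76.  71.  73.  79.  80.  67.  63.  64.  67.  87. 106.
  92.  69.]
312 sat [ 0.  1.  4.  8. 10.  5.  2.  3. 15. 29. 34. 33. 36. 36. 36. 34.] br [ 60.  62.  80.  96. 101. 100.  99.  93.  72.  64.  64.  64.  66.  68.
  66.  66.]
260 front [[-0.0858  0.0191]]
280 front [[-0.086  -0.0339]]
300 front [[-0.0855 -0.0868]]
310 front [[-0.0857 -0.1133]]
```

There is no dark gap at either gauge and the panel is square within 0.5 mm. On to the knob.

```bash
(python3 -m crank '[[[0,-0.05,-0.006,-0.03,0,0,0],[0,-0.1,-0.006,-0.03,0,0,0],[0,-0.15,-0.006,-0.03,0,0,0],[0,-0.2,-0.006,-0.03,0,0,0],[0,-0.234,-0.006,-0.03,0,0,0]]]'
python3 -m crank '[[[0,0,0.005,0,0,0,0],[0,0,0.01,0,0,0,0],[0,0,0.015,0,0,0,0],[0,0,0.018,0,0,0,0],[0,0,0.018,0,0,0,0]]]'
) | grep -E "eef|force"
python3 -c "
from h import *
plan(.03,0,.24)"
```

```text
eef_pos: [0.6743, -0.0558, 0.2582]
force: [0.3, 1.2, 1.2]
eef_pos: [0.6715, -0.0555, 0.2436]
force: [0.3, 0.4, -0.6]
shift mm [-1.   3.6 -0.8] turns [array([-1.6000e-01, -1.7998e+02, -4.0000e-02]), array([ 0.03,  0.02, -0.1 ])]
t 19.65 press [29.  -0.8] z 243.6 F press [ 0.28  0.43 -0.6 ] w 0.0 x,z axes in press [[-1.0, -0.0], [0.0, -1.0]] down -1.0 j [ 0.21  0.24  0.33  0.   -1.66  1.29]
```

```bash
(python3 -m crank '[[[0,0,0.003,0,0,0,0],[0,0,0.006,0,0,0,0],[0,0,0.009,0,0,0,0],[0,0,0.012,0,0,0,0],[0,0,0.012,0,0,0,0]]]'
for i in 1 2 3 4; do python3 -m crank '[[[0,0,0.001,0,0,0,0],[0,0,0.002,0,0,0,0],[0,0,0.003,0,0,0,0],[0,0,0.004,0,0,0,0],[0,0,0.004,0,0,0,0]]]'; done
) | grep -E "eef|force"
```

```text
eef_pos: [0.6721, -0.0555, 0.2295]
force: [-0.1, 0.1, 0.1]
eef_pos: [0.6723, -0.0556, 0.2261]
force: [0.2, 0.5, -0.2]
eef_pos: [0.6722, -0.0556, 0.2221]
force: [-0.5, 0.8, 1.0]
eef_pos: [0.6724, -0.0556, 0.2186]
force: [0.2, 0.1, 0.9]
eef_pos: [0.6724, -0.0556, 0.2144]
force: [-1.2, 1.0, 4.2]
```

```bash
(python3 -m crank '[[[0,0,0.001,0,0,0,0],[0,0,0.002,0,0,0,0],[0,0,0.003,0,0,0,0],[0,0,0.004,0,0,0,0],[0,0,0.004,0,0,0,0]]]'
for i in 1 2 3; do python3 -m crank '[[[0,0,0.001,0,0,0,0],[0,0,0.0015,0,0,0,0],[0,0,0.002,0,0,0,0],[0,0,0.002,0,0,0,0],[0,0,0.002,0,0,0,0]]]'; done
) | grep -E "eef|force"
```

```text
eef_pos: [0.6724, -0.0556, 0.2102]
force: [-0.0, 0.3, 3.3]
eef_pos: [0.6724, -0.0556, 0.2084]
force: [-1.1, -0.2, 4.5]
eef_pos: [0.6724, -0.0556, 0.2064]
force: [0.2, 1.1, 4.6]
eef_pos: [0.6724, -0.0556, 0.2045]
force: [-0.4, 0.5, 5.8]
```

```bash
(for i in 1 2 3 4; do python3 -m crank '[[[0,0,0.001,0,0,0,0],[0,0,0.0015,0,0,0,0],[0,0,0.002,0,0,0,0],[0,0,0.002,0,0,0,0],[0,0,0.002,0,0,0,0]]]'; done
) | grep -E "eef|force"
```

```text
eef_pos: [0.6724, -0.0556, 0.2026]
force: [-0.2, 0.6, 5.8]
eef_pos: [0.6724, -0.0556, 0.2007]
force: [-1.4, 0.0, 5.1]
eef_pos: [0.6724, -0.0556, 0.1988]
force: [-0.8, 1.0, 6.2]
eef_pos: [0.6724, -0.0556, 0.1979]
force: [-2.6, 1.3, 9.1]
```

```bash
python3 -m crank '[[[0,0,0.0005,0,0,0,0],[0,0,0.001,0,0,0,0],[0,0,0.001,0,0,0,0],[0,0,0.001,0,0,0,0],[0,0,0.001,0,0,0,0]]]'
```

```text
t: 26.65
eef_pos: [0.6724, -0.0556, 0.1977]
ee_rot: [-0.024, -0.707, 0.707, 0.023]
force: [-4.0, 1.7, 11.2]
width: -0.0001
```

```bash
python3 -m crank '[[[0,0,0.0005,0,0,0,0],[0,0,0.001,0,0,0,0],[0,0,0.001,0,0,0,0],[0,0,0.001,0,0,0,0],[0,0,0.001,0,0,0,0]]]'
python3 -m crank '[[[0,0,0.0005,0,0,0,0],[0,0,0.001,0,0,0,0],[0,0,0.001,0,0,0,0],[0,0,0.001,0,0,0,0],[0,0,0.001,0,0,0,0]]]'
```

```text
t: 27.15
eef_pos: [0.6724, -0.0556, 0.1974]
ee_rot: [-0.025, -0.707, 0.707, 0.023]
force: [-4.9, 2.1, 13.9]
width: -0.0
t: 27.65
eef_pos: [0.6724, -0.0556, 0.1972]
ee_rot: [-0.025, -0.707, 0.707, 0.022]
force: [-5.3, 3.0, 16.2]
width: 0.0002
```

Stamp force is about 10 N beyond the spring. Holding 1.5 s.

```bash
(for i in 1 2 3; do python3 -m crank '[[[0,0,0,0,0,0,0],[0,0,0,0,0,0,0],[0,0,0,0,0,0,0],[0,0,0,0,0,0,0],[0,0,0,0,0,0,0]]]'; done) | grep -E "t:|eef|force"
```

```text
t: 28.15
eef_pos: [0.6724, -0.0556, 0.1972]
ee_rot: [-0.025, -0.707, 0.707, 0.022]
force: [-5.8, 3.3, 16.6]
t: 28.65
eef_pos: [0.6724, -0.0556, 0.1972]
ee_rot: [-0.025, -0.707, 0.707, 0.022]
force: [-5.7, 3.8, 16.7]
t: 29.15
eef_pos: [0.6724, -0.0556, 0.1972]
ee_rot: [-0.025, -0.707, 0.707, 0.022]
force: [-5.7, 3.5, 15.6]
```

Now release gently, rise, and back away for the last picture.

```bash
(python3 -m crank '[[[0,0,-0.003,0,0,0,0],[0,0,-0.006,0,0,0,0],[0,0,-0.010,0,0,0,0],[0,0,-0.014,0,0,0,0],[0,0,-0.018,0,0,0,0]]]'
python3 -m crank '[[[0,0,-0.005,0,0,0,0],[0,0,-0.01,0,0,0,0],[0,0,-0.02,0,0,0,0],[0,0,-0.035,0,0,0,0],[0,0,-0.045,0,0,0,0]]]'
python3 -m crank '[[[0,0.05,0,0,0,0,0],[0,0.1,0,0,0,0,0],[0,0.15,0,0,0,0,0],[0,0.2,0,0,0,0,0],[0,0.23,0,0,0,0,0]]]'
python3 -m crank '[[[0,0,0,0,0,0,0],[0,0,0,0,0,0,0],[0,0,0,0,0,0,0],[0,0,0,0,0,0,0],[0,0,0,0,0,0,0]]]'
) | grep -E "t:|eef|force"
python3 - <<'E'
from h import *
im=np.mean([capture('top').astype(float) for _ in range(4)],0)
cv2.imwrite('pics/top6.png',cv2.resize(im[110:220,220:330,::-1].astype('uint8'),None,fx=5.4,fy=5.4,interpolation=cv2.INTER_CUBIC))
crop('scene',165,180,165,125,4.8,'scene6.png')
sat=im[:,:,0]-im[:,:,2]
def edge(v,rise):
    for i in range(len(v)-1):
        a,b=v[i]-22,v[i+1]-22
        if (a<0<=b) if rise else (a>=0>b): return i+a/(a-b)
for r in (160,174,190): print("left",P(world('top',[(240+edge(sat[r,240:262],True),r)],.032)).round(4))
for c in (260,280,300,310): print("front",P(world('top',[(c,184+edge(sat[184:200,c],False))],.032)).round(4))
for c in (290,300,312): print("back",P(world('top',[(c,132+edge(np.where(np.arange(132,146)<136,0,sat[132:146,c]),True))],.032)).round(4))
a=cv2.imread('pics/scene1.png').astype(float);b=cv2.imread('pics/scene6.png').astype(float)
print("knob diff",np.abs(a-b)[50:150,330:450].mean())
E
```

```text
t: 29.65
eef_pos: [0.6724, -0.0556, 0.2115]
ee_rot: [-0.024, -0.707, 0.707, 0.024]
force: [-0.1, -0.1, 4.7]
t: 30.15
eef_pos: [0.6723, -0.0556, 0.257]
ee_rot: [-0.024, -0.707, 0.707, 0.024]
force: [-0.6, -1.0, 0.6]
t: 30.65
eef_pos: [0.4404, -0.0402, 0.2569]
ee_rot: [0.024, 0.707, -0.706, -0.023]
force: [1.0, 0.5, 0.8]
t: 31.15
eef_pos: [0.4433, -0.0401, 0.2557]
ee_rot: [-0.023, -0.706, 0.707, 0.025]
force: [-0.1, -0.3, 0.1]
left [[-0.0036  0.0578]]
left [[-0.0412  0.0577]]
left [[-0.0839  0.0579]]
front [[-0.0858  0.0191]]
front [[-0.086  -0.0339]]
front [[-0.0855 -0.0868]]
front [[-0.0857 -0.1133]]
back [[ 0.0642 -0.0527]]
back [[ 0.0647 -0.0794]]
back [[ 0.0643 -0.1116]]
knob diff 1.8312777777777778
```

View pics/top6.png

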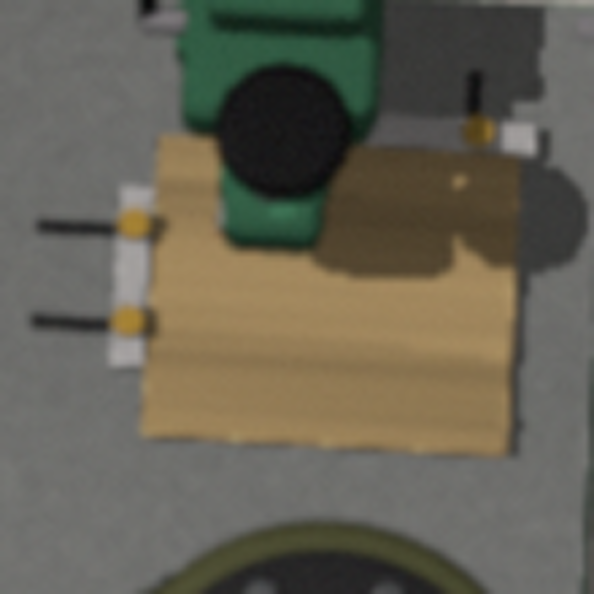

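View pics/scene6.png

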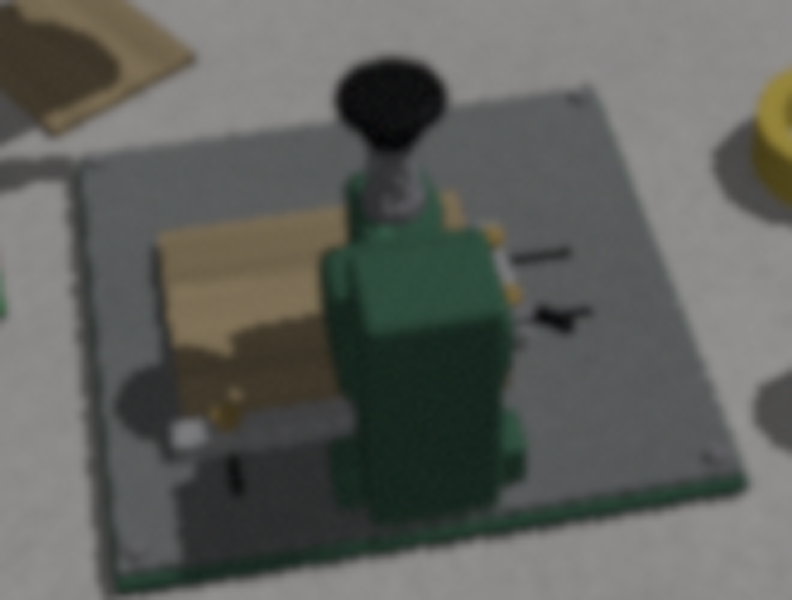

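The knob is back up at (390,95), where it began. The panel still lies against both gauges, and the gauges, the tape and the rest of the press look unmoved. Handing in.

```bash
python3 -c "
from h import *
env.job_done(); show()"
```

```text
the job is handed in; nothing more can be done
the job is handed in; nothing more can be done
```

The panel is stamped and sits square against both gauges, with the knob back up; I handed the job in at about 31 s of the 70 s (no verdict is reported).

- **Seating:** I squared the larger panel with a two-finger push on its front edge, then pushed it to the side gauge (about 11 N) and the back gauge (about 10 N). Both are well under the 30 N that would move a gauge.
- **Stamping:** I pressed the knob about 19 mm until the stamp stopped. I held it for 1.5 s at about 16 N total, which is roughly 10 N on the panel beyond the spring. I then let the knob come up and backed the arm away.

**Last checks:**
- The back edge measured 64.2–64.7 mm, against 65 mm for the gauge, and square within 0.5 mm.
- The left edge measured 57.8 mm against 56.6 mm for the side gauge. That disagreement of about 1 mm is within the calibration error, and no gap shows in the picture.
- The panel's measured edges did not change between before and after stamping.
- The knob and gauges look the same as in the first pictures. The jar and the squeegee are only partly in the last crops, so I did not check their final positions, but the arm stayed clear of them, the squeegee by an estimated 25 mm.
- While holding, the wrist also showed about 6 N of sideways force; nothing moved.

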